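# Hold the amber cast-resin prism in the haze meter's beam

### The job

Read the amber resin test prism in the haze meter: first press the meter's red shutter lever down until its catch holds it down by itself, then lift the amber prism out of the rack, gripping it by its two frosted faces only and never letting the fingers touch the polished ones. Hold it upright and still midway between the two housings, off the base and without knocking it on the meter, so that the beam goes squarely through the two polished faces in the prism's lower half, and finish while the gripper is still holding it there. Leave the other two prisms in the rack and the things round about where they are.

Things in the scene. Friction and masses are not known exactly. Their poses are not given: they have to be found in the camera images.
- meter: Haze meter, fixed: grey base plate 140 x 215 mm, 14 mm high, and two white housings 126 mm high across an open gap of 110 mm. Origin on the table under the gap's middle, z up. Beam (12 mm thick) along its y, 85 mm up, from the lamp housing (y +55 to +105 mm, x -55 to +30) to the receiver (y -55 to -100, x -30 to +30), through black-rimmed round lenses. -x is its front, towards the robot.
- beam_mid (a point): Middle of the beam, halfway between the housings, 85 mm above the table, 71 mm above the base plate; axes as the meter's (y along the beam).
- shutter_lever (a joint): Shutter lever, a steel rocker on the lamp housing's gap side: 0 = up, black shutter disc over the lens; grows as the red pad is pressed, end stop 0.68. A spring drives it back (at the pad 3 N at 0, 6 N at the bottom). A sprung catch snaps over it at about 0.57; released, it then stays at about 0.53, shutter open.
- lever_pad (a point): Middle of the top of the lever's red pad, 26 x 28 mm, in front of the lamp housing. Lever up: 136 mm above the table, sloping 20 degrees, high at the front; at the end stop: 80 mm above the table, sloping 19 degrees the other way. It moves nearly straight down; free space beneath. The pivot (axis along the meter's y) is 85 mm behind it, 100 mm up.
- rack: Grey plastic rack, 58 mm (x) by 182 mm (y), 24 mm high, fixed; three sockets 14 mm deep in a row along its y, 56 mm apart. Origin under its centre; the prisms stand square in it, their axes along the rack's.
- amber_prism: Amber clear resin prism standing in a rack socket, 24 mm (x) by 26 mm (y), 70 mm high, 50 g. Origin at the centre of its underside, z up. The two faces square to its x are frosted (paler, matt), to be gripped; the two square to its y are polished, face along the row, not to be touched. 1.5 mm loose in its socket; foot 10 mm above the table; 56 mm stand out of the rack.
- amber_windows: The two polished faces of the amber prism (square to its y), 18 mm wide and 66 mm high each; origin and axes as the prism's.
- amber_reading (a point): Middle of the amber prism's lower half: on its axis, 20 mm above its foot; this point belongs in the beam.
- clear_prism: Colourless prism of the same size in another socket of the rack; stays there.
- green_prism: Green prism of the same size in another socket of the rack; stays there.
- mould: Empty cream-coloured half mould, 66 x 110 x 35 mm, standing by; leave alone.
- resin: Orange resin bottle with a white cap, 54 mm thick, 119 mm high, standing behind the meter; leave alone.
- plug: Black potted plug, 72 mm across, 73 mm high, standing by; leave alone.
Things that resemble listed ones, but are neither listed nor needed, are in the scene too. What is meant by the amber_prism is not blue or pink, and is the larger of those in its own colour.

How it is judged:
On the way, in this order (a step that is already met when the one before it is completed fails the run):
1. the shutter lever is down and held by its catch, with the robot off it (value of joint shutter_lever above 0.45 rad and contact force between each of the arm, the fingers and meter below 0.2 N), for 0.2 s.
2. the amber prism is lifted clear of the rack in the fingers (height (world z) of amber_prism above 0.035 m and contact force between the fingers and amber_prism above 1 N and contact force between amber_prism and rack below 0.1 N), for 0.1 s.
At the end, for the whole second after the job is handed in: Lever held by its catch (>0.45 rad); amber prism in the fingers, still, upright and square to the beam (0.12 rad each), reading point within 5 mm sideways, 10 mm in height, 20 mm along the beam; prism and robot clear of the meter; other prisms within 10 mm of their start (all of step 1 and x of amber_reading in the frame of beam_mid between -0.005 and 0.005 m and y of amber_reading in the frame of beam_mid between -0.02 and 0.02 m and z of amber_reading in the frame of beam_mid between -0.01 and 0.01 m and angle between the y axis of amber_prism and the y axis of meter, either way round below 0.12 rad and angle between amber_prism's own z axis and vertical below 0.12 rad and linear speed of amber_prism below 0.02 m/s and contact force between the fingers and amber_prism above 1 N and contact force between amber_prism and meter below 0.1 N and distance of each of clear_prism, green_prism from where it was at the start of the episode below 0.01 m); the arm keeps its last pose, push and grip.
It fails at once if the fingers or arm touch the amber prism's polished faces (contact force between any of the fingers, the arm and amber_windows above 0.3 N).
It fails at once if the amber prism is knocked against the meter (contact force between amber_prism and meter above 2 N).
It fails at once if another prism is moved more than 10 mm (distance of any of clear_prism, green_prism from where it was at the start of the episode above 0.01 m).
It fails at once if the mould, the resin bottle or the plug is moved more than 20 mm (distance of any of mould, resin, plug from where it was at the start of the episode above 0.02 m).
It also fails if it takes over 51 s, if anything falls off the work surface, if the arm or the gripper's body presses on something with over 40 N, if the wrist force passes 120 N, or if a joint passes its speed limit or range.

### The arm

A 7-joint arm with a two-finger parallel gripper is mounted at the origin on the work surface; the furniture and walls round the work are solid. World frame = base frame: x ahead of the robot, y to its left, z up, the work surface at z = 0. Lengths are in m, angles in rad, forces in N, time in s.
With the tool pointing down it reaches from about 0.4 to 0.875 m from the base axis. Payload 6.5 kg.
Tool frame: the origin (TCP) lies midway between the tips of the shut fingers; the grasp point (between the pads) lies 19 mm behind it; z points along the fingers, y is the direction in which the jaws open and shut (so a half turn about z gives the same grasp; the last joint's range is limited). The gripper opens to 88 mm and grips with 3 to 60 N. Pads are 18 mm wide; open, the fingers measure 123 mm over their backs; the gripper's body (75 mm by 187 mm) begins 45 mm behind the grasp point.
Start: joints at [1.088, 0.536, -0.004, 1.538, 0.003, 1.067, -0.071], TCP at [0.263, -0.594, 0.239] pointing down, gripper open.
Joint ranges: [-2.7, 2.7], [-0.37, 2.16], [-1.27, 1.26], [0.24, 2.4], [-1.31, 4.45], [0.19, 1.91], [-2.76, 2.76]. Speed limits (rad/s): [2.39, 2.39, 3.14, 3.14, 3.14, 3.14, 3.14].

### API

Orientations are given as a rotation vector (axis times angle).
In Python, from cell import get_state, snapshot, hand_in gives the robot as it stands.
- The arm moves only by the shell command python3 -m pendant 'ROWS' [OPENING] [FORCE]. ROWS is a JSON object of lists of equal length, an entry for each row: "travel": the shift along the tool's x, y, z in cm, a list of three; "delta_rot": the turn, a rotation vector about the tool's x, y, z in degrees, a list of three. In form: {"travel": [[tx, ty, tz], ...], "delta_rot": [[ax, ay, az], ...]}. A call has 1 to 12 rows; each row shifts and turns the commanded pose from where the row before left it, along the tool's axes as they then stand; what a row does not reach is not made up. A row lasts 1/8 s, in which the tool goes at most 62.5 mm and 10.7 degrees, less where a joint would pass 70% of its speed; a pose out of reach is approached as far as the arm can. A call is refused whole if a number of a shift passes 6.25 or a number of a turn 10.7, either way. A call with a gripper value outside its range is refused whole. OPENING is the opening in per cent of the stroke, from 0 (shut) to 100 (fully open), set as the call begins (- or left out, the last holds). The fingers move at their own pace and stop on an object; FORCE is the grip in N (left out, the last holds). Time passes only in rows, so rows that do not move let the fingers close. It gives the time, the measured TCP pose, the force and the opening at its end, in the units of the state.
- get_state(): the state, without advancing time (a new reading comes with each control period).
- snapshot(name): name is "side" or "top"; returns a dict with "image" (420x560x3 uint8, blue, green, red), "depth" (420x560 float32, m along the optical axis (not along the pixel's ray), 0 where there is no reading), "vfov" (degrees; the focal length in pixels is half the picture's height over the tangent of half this angle, whatever the lens; pixels are square), "cx", "cy" (the principal point, pixels), "k1" (the pictures are not rectified: a ray, as slopes to the right and down, at radius r is drawn at 1 + k1 r^2 times it, then the intrinsics apply), "rvec" (rotation vector, rad) and "tvec" (3), from world to camera coordinates, as OpenCV has them. Camera axes: x right, y down, z forward; pixel columns grow to the right and rows downward; lengths in m; the calibration is good to about 2 mm. A picture is of the moment at which its call begins.
- hand_in(): hands the job in, once; it reports no verdict.
The state is a dict: "clock": time; "q": joint angles; "joint_velocities": joint speeds; "tau": joint torques, N m; "eef_pos": TCP position; "orientation": TCP orientation; "force": force on the tool from outside, world axes, zero at the start; "wrist_torque": the same for the moment, N m; "width": finger opening in m.
Only numpy, scipy, OpenCV 4.12 (cv2) and the standard library are available. Lean on these libraries where they do the work, as an engineer would, in place of code of your own. Each camera call takes 0.05 s, during which the arm holds its last target. There are 200 camera calls.

## Working session

There is one attempt and no reset: what is moved stays moved. The work goes in short steps, Python scripts to look and compute and a shell command to move; the robot and the scene stay as the last step left them, time stands still between calls to the robot, and variables do not carry over. Pictures are saved under pics/ and viewed, about 8 in all and at most 12, crops included, and the job is handed in when it is done.

```bash
mkdir -p pics; ls
cat > h.py <<'E'
import numpy as np, cv2
from cell import get_state, snapshot
def K(s):
    f=s["image"].shape[0]/2/np.tan(np.radians(s["vfov"])/2); return f
def rays(s,uv):
    uv=np.atleast_2d(np.asarray(uv,float)); f=K(s)
    d=(uv-[s["cx"],s["cy"]])/f; u=d.copy()
    for _ in range(20): u=d/(1+s["k1"]*(u**2).sum(1,keepdims=True))
    R=cv2.Rodrigues(np.array(s["rvec"],float))[0]; t=np.array(s["tvec"],float).ravel()
    return -R.T@t, np.c_[u,np.ones(len(u))]@R   # origin, dirs (z=1 depth)
def on_plane(s,uv,z):
    o,d=rays(s,uv); return o+d*((z-o[2])/d[:,2])[:,None]
def by_depth(s,uv):
    o,d=rays(s,uv); uv=np.atleast_2d(uv).astype(int)
    return o+d*s["depth"][uv[:,1],uv[:,0]][:,None]
def cloud(s):
    h,w=s["depth"].shape; v,u=np.mgrid[:h,:w]
    return by_depth(s,np.c_[u.ravel(),v.ravel()]).reshape(h,w,3)
def proj(s,P):
    P=np.atleast_2d(P);R=cv2.Rodrigues(np.array(s["rvec"],float))[0]
    c=P@R.T+np.array(s["tvec"]).ravel(); x=c[:,:2]/c[:,2:]
    return x*(1+s["k1"]*(x**2).sum(1,keepdims=True))*K(s)+[s["cx"],s["cy"]]
E
python3 - <<'E'
from h import *
import pickle
for n in("top","side"):
    s=snapshot(n); pickle.dump(s,open(n+"0.pkl","wb")); cv2.imwrite(f"pics/{n}0.png",s["image"])
    print(n,rays(s,[[280,210]]),s["vfov"],s["k1"],(s["depth"]==0).mean())
print(get_state())
E
```

```text
pics
top (array([ 0.33851893, -0.07066635,  1.87614973]), array([[ 0.12549076, -0.00619763, -0.99207863]])) 44.42008638045681 -0.15602436095381708 0.004085884353741497
side (array([0.32401436, 0.74945576, 0.63254451]), array([[ 0.23848357, -0.82054524, -0.51951113]])) 56.956576572056974 -0.04217696705496624 0.003805272108843537
{'clock': 0.1, 'q': array([ 1.0877965 ,  0.53711801, -0.00440292,  1.53872658,  0.00264659,
        1.06733216, -0.0711664 ]), 'joint_velocities': array([-3.72440383e-05, -2.11617333e-03, -1.18275291e-03, -2.99295826e-03,
        1.49675355e-03,  1.13600200e-03, -1.16495050e-04]), 'tau': array([ 2.39697547e-03, -5.72080314e+01,  9.93662551e-01, -2.52230430e+01,
       -5.61831566e-02,  1.34464490e-02,  5.05160961e-05]), 'eef_pos': array([ 0.2628795 , -0.59387449,  0.23792778]), 'orientation': array([-3.07211988e+00, -6.49817624e-01,  7.79587705e-04]), 'force': array([ 0.19906452, -0.85639698, -1.13694204]), 'wrist_torque': array([0.02886979, 0.02019697, 0.01127806]), 'width': 0.08831686075439042}
```

View pics/top0.png

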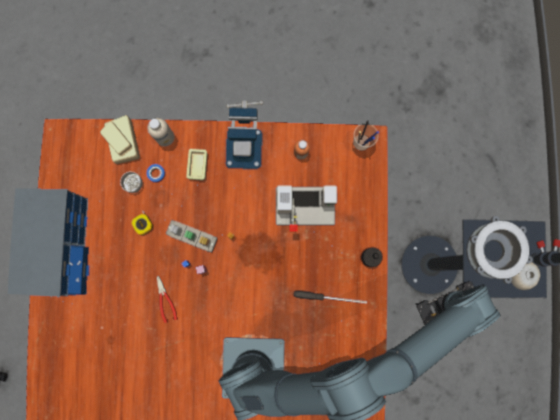

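View pics/side0.png

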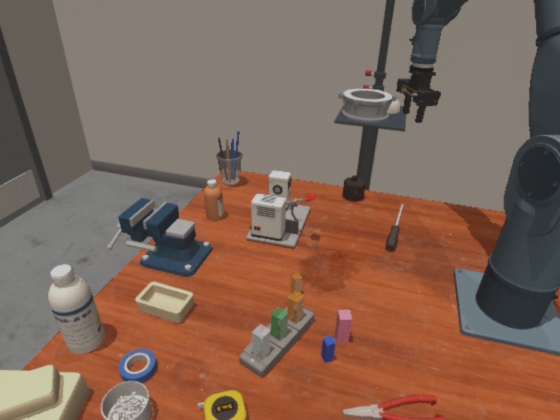

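The top view shows the rack at (191,236), the meter at (306,205) and the red pad at (293,229). Amber candidates are:
- the block in the rack at top (205,240), side (296,305)
- a small loose block at top (231,237), side (296,284)
- the orange resin bottle at top (302,148)

By the description, the one in the rack is the target. I'll check it in one crop.

Run:
```python
from h import *
import pickle
t=pickle.load(open("top0.pkl","rb")); s=pickle.load(open("side0.pkl","rb"))
a=cv2.resize(t["image"][175:255,160:345],None,fx=4.3,fy=4.3,interpolation=cv2.INTER_CUBIC)
b=cv2.resize(s["image"][160:370,230:350],None,fx=2,fy=2,interpolation=cv2.INTER_CUBIC)[:, :]
b1=cv2.resize(s["image"][165:245,240:320],(245,245)); b2=cv2.resize(s["image"][265:370,235:355],(280,245))
c=np.zeros((600,800,3),np.uint8); c[:a.shape[0],:a.shape[1]]=a[:, :800]; c[350:595,:245]=b1; c[350:595,260:540]=b2
cv2.imwrite("pics/crop0.png",c)
for n,S in(("top",t),("side",s)):
    P=cloud(S); hsv=cv2.cvtColor(S["image"],cv2.COLOR_BGR2HSV); np.save(n+"P.npy",P)
    # white housings tops
    for nm,m in (("hous126",(abs(P[...,2]-.126)<.004)),("rack24",abs(P[...,2]-.024)<.003),("prism80",abs(P[...,2]-.08)<.004),("base14",abs(P[...,2]-.014)<.003)):
        k,l,st,ce=cv2.connectedComponentsWithStats(m.astype(np.uint8))
        for i in range(1,k):
            if st[i,4]>=15:
                q=P[l==i]; r=cv2.minAreaRect(q[:,:2].astype(np.float32)*1000)
                print(n,nm,ce[i].round(),st[i,4],np.round(q.mean(0),3),np.round(r[0]),np.round(r[1]),round(r[2],1))
```

```text
top hous126 [234. 114.] 40 [0.897 0.089 0.127] [899.  90.] [36. 38.] 77.7
top hous126 [248. 111.] 38 [0.91  0.043 0.127] [906.  41.] [31. 42.] 1.4
top hous126 [254. 117.] 15 [0.888 0.02  0.126] [889.  22.] [22. 13.] 89.0
top hous126 [229. 132.] 21 [0.829 0.104 0.128] [829. 103.] [39. 11.] 2.4
top hous126 [245. 134.] 121 [0.827 0.05  0.127] [829.  51.] [84. 41.] 88.6
top hous126 [284. 198.] 235 [ 0.603 -0.096  0.126] [602. -96.] [84. 45.] 1.4
top hous126 [330. 194.] 150 [ 0.62  -0.254  0.126] [ 619. -253.] [60. 42.] 0.3
top hous126 [ 82. 267.] 18 [0.343 0.598 0.126] [346. 597.] [ 8. 35.] 85.5
top rack24 [231. 145.] 16 [0.81  0.106 0.023] [812. 106.] [15. 24.] 74.4
top rack24 [256. 146.] 17 [0.807 0.014 0.024] [807.  12.] [11. 35.] 61.3
top rack24 [230. 153.] 17 [0.782 0.107 0.024] [780. 108.] [23. 15.] 4.7
top rack24 [250. 160.] 52 [0.755 0.032 0.023] [759.  40.] [38. 77.] 16.8
top rack24 [162. 173.] 16 [0.697 0.358 0.023] [697. 357.] [27. 15.] 2.8
top rack24 [173. 222.] 19 [0.518 0.306 0.024] [518. 307.] [15. 26.] 1.0
top rack24 [189. 234.] 158 [0.476 0.244 0.024] [475. 246.] [104.  
[... 9868 characters left out ...]
8 0.014] [369. 258.] [12. 21.] 78.8
side base14 [251. 367.] 52 [0.496 0.326 0.014] [498. 325.] [ 6. 55.] 73.9
side base14 [ 79. 404.] 69 [0.746 0.485 0.014] [746. 484.] [ 4. 60.] 12.6
side base14 [118. 399.] 64 [0.689 0.456 0.014] [689. 458.] [50. 10.] 67.6
side base14 [141. 393.] 16 [0.658 0.435 0.014] [656. 435.] [ 3. 24.] 83.8
side base14 [420. 397.] 98 [0.193 0.293 0.012] [194. 293.] [57. 11.] 20.5
side base14 [138. 408.] 18 [0.648 0.461 0.013] [646. 462.] [ 5. 15.] 42.3
side base14 [148. 415.] 17 [0.625 0.466 0.015] [625. 464.] [ 2. 17.] 8.4
side base14 [426. 418.] 31 [0.184 0.332 0.012] [184. 333.] [35.  5.] 21.2
side base14 [440. 418.] 16 [0.16  0.324 0.012] [160. 324.] [12.  6.] 29.4
```

View pics/crop0.png

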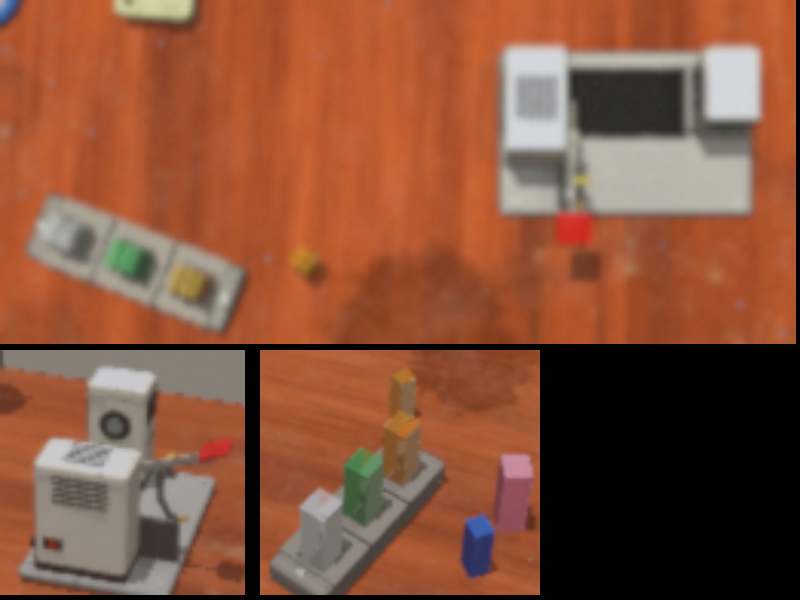

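The crop confirms the choice: the larger amber prism stands in the rack's right socket, and the loose one beside it is thinner. Next I'll measure the pad and work out the moves.

```bash
cat > go.py <<'E'
# usage: python3 go.py x y z yawdeg(of tool y axis, mod 180) -> shift (cm, tool axes) and turn (deg, tool axes)
import sys; from h import *; from scipy.spatial.transform import Rotation as Ro
x,y,z,w=map(float,sys.argv[1:5]); s=get_state(); R=Ro.from_rotvec(s["orientation"])
def tgt(w):
    w=np.radians(w); Y=np.array([np.cos(w),np.sin(w),0]); Z=np.array([0,0,-1.]); return Ro.from_matrix(np.c_[np.cross(Y,Z),Y,Z])
T=min([tgt(w),tgt(w+180)],key=lambda t:(R.inv()*t).magnitude())
d=np.array([x,y,z])-s["eef_pos"]
print("turn deg",np.degrees((R.inv()*T).as_rotvec()).round(2),"| shift cm now",(R.inv().apply(d)*100).round(2),"| after turn",(T.inv().apply(d)*100).round(2),"| q7",s["q"][6].round(2),"t",s["clock"],"pos",s["eef_pos"].round(4),"F",s["force"].round(2),"w",round(s["width"],4))
Y=R.as_matrix()[:,1]; print("tool y yaw",np.degrees(np.arctan2(Y[1],Y[0])).round(2))
E
python3 - <<'E'
from h import *
import pickle
for n in("top","side"):
    S=pickle.load(open(n+"0.pkl","rb")); P=np.load(n+"P.npy"); hsv=cv2.cvtColor(S["image"],cv2.COLOR_BGR2HSV)
    m=((hsv[...,0]<3)|(hsv[...,0]>176))&(hsv[...,1]>200)&(hsv[...,2]>130)&(P[...,2]>.1)&(abs(P[...,0]-.53)<.06)&(abs(P[...,1]+.12)<.06)
    q=P[m]; uv=np.argwhere(m)[:,::-1]; r=cv2.minAreaRect(q[:,:2].astype('f')*1000)
    print(n,m.sum(),uv.mean(0),q.mean(0).round(4),q.min(0).round(3),q.max(0).round(3),r,on_plane(S,[uv.mean(0)],.136).round(4))
    # lever pieces in gap between housings above z .03
    l=np.c_[P[...,0].ravel()-.6166,P[...,1].ravel()+.1737,P[...,2].ravel()]; c,sn=np.cos(.0244),np.sin(.0244)
    l=np.c_[l[:,0]*c+l[:,1]*sn,-l[:,0]*sn+l[:,1]*c,l[:,2]]
    g=l[(abs(l[:,1])<52)&(l[:,1]>-.05)&(l[:,1]<.052)&(l[:,2]>.03)&(l[:,2]<.2)&(l[:,0]>-.12)&(l[:,0]<.06)]
    print("gap occupied: min y",g.min(0).round(3),g.max(0).round(3),len(g))
E
python3 go.py 0.53 -0.11 0.2 91.4
```

```text
top 32 [292.90625 227.875  ] [ 0.4986 -0.1269  0.1365] [ 0.491 -0.138  0.128] [ 0.506 -0.117  0.147] ((498.17724609375, -127.39000701904297), (20.877981185913086, 14.700292587280273), 89.6688003540039) [[ 0.4987 -0.127   0.136 ]]
gap occupied: min y [-0.117 -0.048  0.03 ] [0.014 0.052 0.143] 89
turn deg [-0.09  0.03 22.49] | shift cm now [ 44.02 -33.42   3.84] | after turn [ 27.89 -47.72   3.79] | q7 -0.07 t 0.1 pos [ 0.2629 -0.5939  0.2379] F [ 0.2  -0.86 -1.14] w 0.0883
tool y yaw -66.11<stdin>:7: RuntimeWarning: Mean of empty slice.
  ret = um.true_divide(
Traceback (most recent call last):
ValueError: zero-size array to reduction operation minimum which has no identity
```

```bash
python3 -m pendant '{"travel":[[0,0,0],[0,0,0],[0,0,0],[0,0,0]],"delta_rot":[[0,0,7.5],[0,0,7.5],[0,0,7.5],[0,0,0]]}' 0 20; python3 go.py 0.4986 -0.127 0.18 91.4
```

```text
clock: 0.6
eef_pos: [0.2631, -0.594, 0.2383]
orientation: [-3.141, -0.04, 0.001]
force: [-0.1, -0.7, 0.5]
width: 0.0502
turn deg [-0.04  0.04  0.06] | shift cm now [ 24.74 -46.09   5.84] | after turn [ 24.69 -46.12   5.83] | q7 -0.42 t 0.6 pos [ 0.2631 -0.594   0.2383] F [-0.07 -0.69  0.49] w 0.0502
tool y yaw -88.54
```

```bash
python3 -m pendant '{"travel":[[2.47,-4.61,0],[2.47,-4.61,0],[2.47,-4.61,0],[2.47,-4.61,0],[2.47,-4.61,0],[2.47,-4.61,0],[2.47,-4.61,1],[2.47,-4.61,1],[2.47,-4.61,1.4],[2.47,-4.61,1.4],[0,0,1],[0,0,0]],"delta_rot":[[0,0,0],[0,0,0],[0,0,0],[0,0,0],[0,0,0],[0,0,0],[0,0,0],[0,0,0],[0,0,0],[0,0,0],[0,0,0],[0,0,0]]}' 0; python3 go.py 0.4986 -0.127 0.16 91.4
python3 - <<'E'
from h import *
s=snapshot("side"); i=cv2.resize(s["image"][120:260,210:360],None,fx=3.5,fy=3.5,interpolation=cv2.INTER_CUBIC); cv2.imwrite("pics/press1.png",i)
E
```

```text
clock: 2.1
eef_pos: [0.498, -0.128, 0.1799]
orientation: [3.141, 0.041, -0.003]
force: [-0.3, -1.4, 0.1]
width: 0.0006
turn deg [0.01 0.13 0.08] | shift cm now [ 0.07 -0.1   1.99] | after turn [ 0.07 -0.1   1.99] | q7 -1.43 t 2.1 pos [ 0.498  -0.128   0.1799] F [-0.28 -1.37  0.05] w 0.0006
tool y yaw -88.52
```

View pics/press1.png

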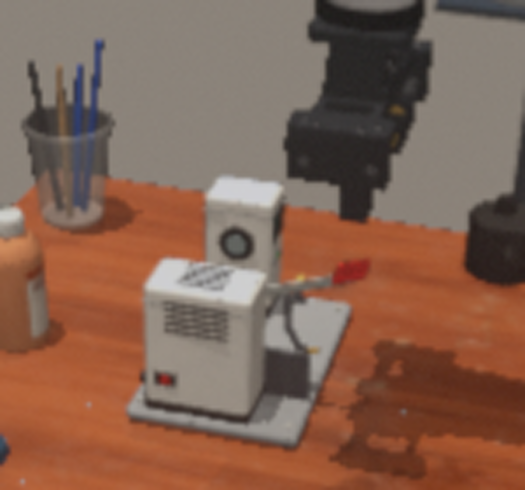

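The shut fingers (crop px 357,210) are directly above the red pad (352,270), so I'll press.

```bash
python3 -m pendant '{"travel":[[0,0,1.5],[0,0,1.5],[0,0,1],[0,0,1],[0,0,1],[0,0,1],[0,0,1],[0,0,0.8],[0,0,0.6],[0,0,0.3],[0,0,0],[0,0,0]],"delta_rot":[[0,0,0],[0,0,0],[0,0,0],[0,0,0],[0,0,0],[0,0,0],[0,0,0],[0,0,0],[0,0,0],[0,0,0],[0,0,0],[0,0,0]]}' 0
```

```text
clock: 3.65
eef_pos: [0.4998, -0.1276, 0.084]
orientation: [3.141, 0.038, 0.003]
force: [-2.4, -0.7, 6.2]
width: 0.0004
```

```bash
python3 -m pendant '{"travel":[[0,0,0.3],[0,0,0.3],[0,0,0]],"delta_rot":[[0,0,0],[0,0,0],[0,0,0]]}' 0
```

```text
clock: 4.03
eef_pos: [0.5003, -0.1278, 0.0816]
orientation: [3.14, 0.038, 0.004]
force: [-15.2, 2.7, 50.3]
width: 0.0007
```

The force jumped to 50 N, so this is the end stop. Now I'll retract and look.

```bash
python3 -m pendant '{"travel":[[0,0,-0.6],[0,0,-2],[0,0,-4],[0,0,-5],[0,0,-5],[0,0,0]],"delta_rot":[[0,0,0],[0,0,0],[0,0,0],[0,0,0],[0,0,0],[0,0,0]]}' 60; python3 go.py 0.452 0.1865 0.14 -19.8
python3 - <<'E'
from h import *
import pickle
S=snapshot("side"); i=cv2.resize(S["image"][150:260,230:340],None,fx=4,fy=4,interpolation=cv2.INTER_CUBIC); cv2.imwrite("pics/press2.png",i)
P=cloud(S); hsv=cv2.cvtColor(S["image"],cv2.COLOR_BGR2HSV)
m=((hsv[...,0]<5)|(hsv[...,0]>174))&(hsv[...,1]>180)&(hsv[...,2]>100)&(P[...,2]>.05)&(P[...,2]<.16)&(abs(P[...,0]-.51)<.05)&(abs(P[...,1]+.12)<.05)
print(m.sum(),P[m].mean(0).round(4))
E
```

```text
clock: 4.78
eef_pos: [0.5019, -0.128, 0.2472]
orientation: [3.14, 0.038, 0.013]
force: [0.0, -0.2, -0.5]
width: 0.0528
turn deg [  0.38  -0.36 -68.81] | shift cm now [ -4.32 -31.58  10.63] | after turn [ 27.9  -15.35  10.72] | q7 -1.42 t 4.775 pos [ 0.5019 -0.128   0.2472] F [ 0.04 -0.2  -0.46] w 0.0528
tool y yaw -88.61
49 [ 0.4893 -0.123   0.0913]
```

View pics/press2.png

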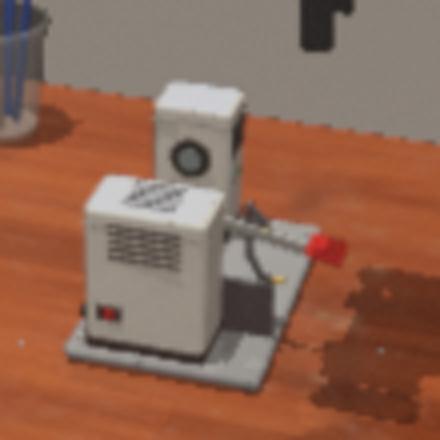

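The pad now sits at about 91 mm, sloping forward-down, so the catch is holding it. Next I'll turn and move over the amber prism.

```bash
python3 -m pendant '{"travel":[[0,0,0],[0,0,0],[0,0,0],[0,0,0],[0,0,0],[0,0,0],[0,0,0],[0,0,0]],"delta_rot":[[0,0,-9.8],[0,0,-9.8],[0,0,-9.8],[0,0,-9.8],[0,0,-9.8],[0,0,-9.8],[0,0,-10],[0,0,0]]}' 60; python3 go.py 0.452 0.1865 0.16 -19.8
```

```text
clock: 5.82
eef_pos: [0.4982, -0.1273, 0.242]
orientation: [-2.57, -1.803, 0.002]
force: [0.1, -0.6, -0.4]
width: 0.0529
turn deg [-0.15 -0.01 -0.1 ] | shift cm now [ 27.93 -15.     8.24] | after turn [ 27.96 -14.97   8.2 ] | q7 -0.3 t 5.825 pos [ 0.4982 -0.1273  0.242 ] F [ 0.06 -0.57 -0.45] w 0.0529
tool y yaw -19.9
```

```bash
python3 -m pendant '{"travel":[[4.64,-2.56,0],[4.64,-2.56,0],[4.64,-2.56,0],[4.64,-2.56,0],[4.64,-2.56,2],[4.64,-2.56,2],[0,0,3],[0,0,0]],"delta_rot":[[0,0,0],[0,0,0],[0,0,0],[0,0,0],[0,0,0],[0,0,0],[0,0,0],[0,0,0]]}' 60; python3 go.py 0.452 0.1865 0.14 -19.8
python3 - <<'E'
from h import *
S=snapshot("side"); T=snapshot("top")
a=cv2.resize(S["image"][215:375,215:355],(525,600),interpolation=cv2.INTER_CUBIC); b=cv2.resize(T["image"][205:265,160:250],(270,180))
c=np.zeros((600,800,3),np.uint8); c[:,:525]=a; c[:180,528:798]=b; cv2.imwrite("pics/over.png",c)
E
```

```text
clock: 6.82
eef_pos: [0.4468, 0.186, 0.1714]
orientation: [-2.571, -1.803, 0.008]
force: [-0.2, -1.1, 0.1]
width: 0.0531
turn deg [-0.25  0.2  -0.11] | shift cm now [0.24 0.49 3.14] | after turn [0.22 0.48 3.14] | q7 -1.06 t 6.825 pos [0.4468 0.186  0.1714] F [-0.23 -1.05  0.13] w 0.0531
tool y yaw -19.91
```

View pics/over.png

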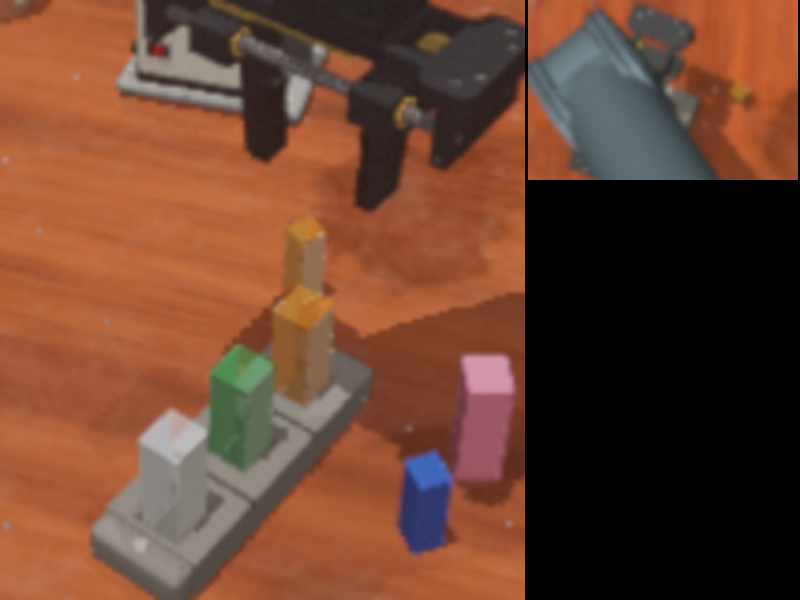

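The open fingers straddle the line of the prism, and the TCP is about 5 mm short along the jaw axis. I'll correct that and descend to TCP z ≈ 0.046.

```bash
python3 -m pendant '{"travel":[[0.22,0.48,0],[0,0,2],[0,0,3],[0,0,0]],"delta_rot":[[0,0,0],[0,0,0],[0,0,0],[0,0,0]]}' 60; python3 go.py 0.452 0.1865 0.046 -19.8
python3 - <<'E'
from h import *
S=snapshot("side"); P=cloud(S); h=cv2.cvtColor(S["image"],cv2.COLOR_BGR2HSV)
m=(abs(P[...,2]-.08)<.004)&(np.hypot(P[...,0]-.452,P[...,1]-.187)<.025)&(h[...,1]>80)
r=cv2.minAreaRect(P[m][:,:2].astype('f')*1000);print(m.sum(),r)
E
```

```text
clock: 7.42
eef_pos: [0.4537, 0.186, 0.1231]
orientation: [-2.572, -1.804, 0.004]
force: [-0.6, -0.0, 0.9]
width: 0.0528
turn deg [-0.09  0.1  -0.1 ] | shift cm now [ 0.   -0.17  7.71] | after turn [-0.01 -0.18  7.71] | q7 -1.1 t 7.425 pos [0.4537 0.186  0.1231] F [-0.57 -0.04  0.87] w 0.0528
tool y yaw -19.9
124 ((449.79559326171875, 187.11428833007812), (27.06267738342285, 25.05014991760254), 73.34445190429688)
```

```bash
python3 -m pendant '{"travel":[[0,-0.2,1.5],[0,0,2],[0,0,2],[0,0,1.7],[0,0,0.5],[0,0,0]],"delta_rot":[[0,0,0],[0,0,0],[0,0,0],[0,0,0],[0,0,0],[0,0,0]]}' 60; python3 go.py 0.452 0.1865 0.046 -19.8; python3 -m pendant '{"travel":[[0,0,0],[0,0,0],[0,0,0],[0,0,0],[0,0,0],[0,0,0]],"delta_rot":[[0,0,0],[0,0,0],[0,0,0],[0,0,0],[0,0,0],[0,0,0]]}' 0 20
```

```text
clock: 8.22
eef_pos: [0.4523, 0.1877, 0.0467]
orientation: [-2.57, -1.806, 0.0]
force: [-0.2, -0.4, 0.7]
width: 0.0529
turn deg [-0.    0.   -0.01] | shift cm now [-0.12  0.01  0.07] | after turn [-0.12  0.01  0.07] | q7 -1.19 t 8.225 pos [0.4523 0.1877 0.0467] F [-0.18 -0.42  0.66] w 0.0529
tool y yaw -19.81
clock: 8.98
eef_pos: [0.4524, 0.1877, 0.0469]
orientation: [2.57, 1.806, 0.001]
force: [-0.0, 0.4, 4.0]
width: 0.0239
```

The width is 23.9 mm, which matches the frosted-face spacing, so I'll lift.

```bash
python3 -m pendant '{"travel":[[0,0,-0.5],[0,0,-1],[0,0,-1],[0,0,-2],[0,0,-3],[0,0,-4],[0,0,-4],[0,0,0]],"delta_rot":[[0,0,0],[0,0,0],[0,0,0],[0,0,0],[0,0,0],[0,0,0],[0,0,0],[0,0,0]]}' - -; python3 go.py 0.6166 -0.1787 0.21 1.4
python3 - <<'E'
from h import *
S=snapshot("side"); cv2.imwrite("pics/lift.png",cv2.resize(S["image"][150:375,210:360],None,fx=2.6,fy=2.6,interpolation=cv2.INTER_CUBIC))
E
```

```text
clock: 9.98
eef_pos: [0.454, 0.1885, 0.205]
orientation: [2.569, 1.805, 0.01]
force: [0.3, 0.3, -0.4]
width: 0.024
turn deg [  0.32  -0.18 -21.23] | shift cm now [-29.02  27.75  -0.48] | after turn [-37.1   15.36  -0.5 ] | q7 -1.03 t 9.975 pos [0.454  0.1885 0.205 ] F [ 0.32  0.26 -0.39] w 0.024
tool y yaw -19.83
```

View pics/lift.png

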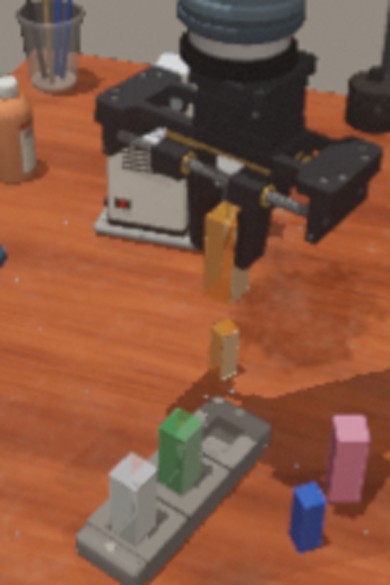

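The prism is held upright and the socket is empty, with green and clear still in place. Now I'll turn square to the meter and carry it over.

```bash
python3 -m pendant '{"travel":[[0,0,0],[0,0,0],[0,0,0],[0,0,0],[0,0,0]],"delta_rot":[[0,0,-5.3],[0,0,-5.3],[0,0,-5.3],[0,0,-5.3],[0,0,0]]}'; python3 go.py 0.6166 -0.1787 0.21 1.4; python3 -m pendant '{"travel":[[-2,0.8,0],[-3.5,1.45,0],[-3.7,1.53,0],[-3.7,1.53,0],[-3.7,1.53,0],[-3.7,1.53,0],[-3.7,1.53,0],[-3.7,1.53,0],[-3.7,1.53,0],[-3.5,1.45,0],[-2,0.8,0],[0,0,0]],"delta_rot":[[0,0,0],[0,0,0],[0,0,0],[0,0,0],[0,0,0],[0,0,0],[0,0,0],[0,0,0],[0,0,0],[0,0,0],[0,0,0],[0,0,0]]}';  python3 go.py 0.6166 -0.1787 0.17 1.4
```

```text
clock: 10.65
eef_pos: [0.4514, 0.1872, 0.2007]
orientation: [-2.195, -2.246, 0.003]
force: [-0.6, 0.7, -0.6]
width: 0.0238
turn deg [-0.13  0.03 -0.06] | shift cm now [-36.96  15.66  -0.95] | after turn [-36.98  15.62  -0.93] | q7 -0.7 t 10.65 pos [0.4514 0.1872 0.2007] F [-0.57  0.7  -0.62] w 0.0238
tool y yaw 1.34
clock: 12.15
eef_pos: [0.6129, -0.1786, 0.201]
orientation: [-2.197, -2.244, 0.001]
force: [-0.2, 0.7, -0.8]
width: 0.0235
turn deg [-0.06 -0.01 -0.18] | shift cm now [-0.01  0.37  3.1 ] | after turn [-0.01  0.37  3.1 ] | q7 0.02 t 12.15 pos [ 0.6129 -0.1786  0.201 ] F [-0.17  0.73 -0.75] w 0.0235
tool y yaw 1.22
```

```bash
python3 -m pendant '{"travel":[[0,0.37,0],[0,0,1],[0,0,1.5],[0,0,1.5],[0,0,1.5],[0,0,1.5],[0,0,1.2],[0,0,1],[0,0,0.6],[0,0,0],[0,0,0]],"delta_rot":[[0,0,0],[0,0,0],[0,0,0],[0,0,0],[0,0,0],[0,0,0],[0,0,0],[0,0,0],[0,0,0],[0,0,0],[0,0,0]]}';  python3 go.py 0.6166 -0.1787 0.1017 1.4
python3 - <<'E'
from h import *
S=snapshot("side"); T=snapshot("top")
import pickle; pickle.dump((S,T),open("fin.pkl","wb"))
a=cv2.resize(S["image"][130:260,230:340],(508,600),interpolation=cv2.INTER_CUBIC); b=cv2.resize(T["image"][175:245,265:350],(290,239))
c=np.zeros((600,800,3),np.uint8); c[:,:508]=a; c[:239,510:]=b; cv2.imwrite("pics/fin.png",c)
for n,s in(("side",S),("top",T)):
    P=cloud(s); h=cv2.cvtColor(s["image"],cv2.COLOR_BGR2HSV)
    d=np.abs(P-[.617,-.177,.1]); am=(d[...,0]<.03)&(d[...,1]<.03)&(d[...,2]<.05)&(h[...,1]>100)&(h[...,0]>8)&(h[...,0]<25)
    print(n,am.sum(), P[am].min(0).round(3) if am.any() else 0, P[am].max(0).round(3) if am.any() else 0)
    for nm,c in(("rec",(.618,-.25)),("lamp",(.602,-.094))):
        m=(abs(P[...,2]-.126)<.004)&(abs(P[...,0]-c[0])<.05)&(abs(P[...,1]-c[1])<.03)
        if m.sum()>10: r=cv2.minAreaRect(P[m][:,:2].astype('f')*1000); print(nm,m.sum(),np.round(r[0],1),np.round(r[1],1),round(r[2],1))
E
```

```text
clock: 13.52
eef_pos: [0.6172, -0.1776, 0.1042]
orientation: [2.194, 2.248, 0.001]
force: [-0.4, 0.1, -0.0]
width: 0.0237
turn deg [ 0.05  0.01 -0.02] | shift cm now [-0.11 -0.07  0.25] | after turn [-0.11 -0.07  0.25] | q7 -0.02 t 13.525 pos [ 0.6172 -0.1776  0.1042] F [-0.41  0.11 -0.01] w 0.0237
tool y yaw 1.38
side 154 [ 0.602 -0.191  0.096] [ 0.632 -0.162  0.143]
rec 56 [ 616.  -242.5] [57.5 33.6] 7.8
lamp 310 [601.3 -93.8] [84.8 51.6] 1.0
top 0 0 0
rec 31 [ 621.3 -270. ] [55.8  7.6] 0.4
lamp 225 [602.2 -96. ] [84.7 45. ] 1.4
```

View pics/fin.png

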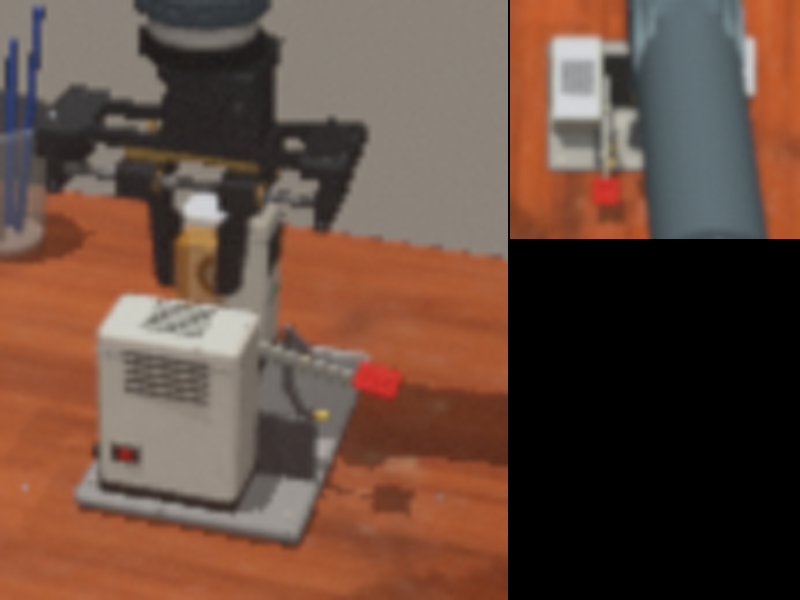

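The prism hangs upright in the gap, measured at x = 0.617 and y = −0.177. The meter axis is at about x = 0.6165, y = −0.174, and the pad is still down. I'll lower the last 2.5 mm, let it settle and check.

```bash
python3 -m pendant '{"travel":[[0,0,0.25],[0,0,0],[0,0,0],[0,0,0],[0,0,0],[0,0,0],[0,0,0],[0,0,0]],"delta_rot":[[0,0,0],[0,0,0],[0,0,0],[0,0,0],[0,0,0],[0,0,0],[0,0,0],[0,0,0]]}';  python3 go.py 0.6166 -0.1757 0.1017 1.4
python3 - <<'E'
from h import *
S=snapshot("side");P=cloud(S);h=cv2.cvtColor(S["image"],cv2.COLOR_BGR2HSV)
m=((h[...,0]<5)|(h[...,0]>174))&(h[...,1]>180)&(h[...,2]>100)&(P[...,2]>.05)&(P[...,2]<.16)&(abs(P[...,0]-.51)<.05)&(abs(P[...,1]+.12)<.05)
print("pad",P[m].mean(0).round(4))
for c in((.468,.240),(.488,.293)):
    m=(abs(P[...,2]-.08)<.004)&(np.hypot(P[...,0]-c[0],P[...,1]-c[1])<.025); print(cv2.minAreaRect(P[m][:,:2].astype('f')*1000)[0])
E
```

```text
clock: 14.62
eef_pos: [0.6169, -0.1776, 0.1012]
orientation: [2.194, 2.248, -0.0]
force: [-0.1, 0.5, -0.8]
width: 0.0241
turn deg [-0.    0.   -0.02] | shift cm now [ 0.19 -0.02 -0.05] | after turn [ 0.19 -0.02 -0.05] | q7 -0.02 t 14.625 pos [ 0.6169 -0.1776  0.1012] F [-0.07  0.46 -0.82] w 0.0241
tool y yaw 1.38
pad [ 0.4893 -0.1231  0.0908]
(468.488037109375, 240.11558532714844)
(487.7333984375, 292.4077453613281)
```

All the checks agree, so I'm handing in.

```bash
python3 -c "from cell import hand_in; print(hand_in())"
```

```text
the job is handed in; nothing more can be done
None
```

I handed the job in at about 14.6 s, with the gripper still holding the amber prism in the beam; no verdict was reported.

- **Lever:** I pressed the red pad to its end stop, where the force peaked at about 50 N, then retracted. That went over 40 N for a moment. I pressed with the fingers, and the 40 N limit is stated for the arm and gripper body. The catch holds: the pad measured about 91 mm high both right after release and at the end.
- **Prism:** I gripped the larger amber prism, the one in the rack, across its frosted faces. The finger opening read 24 mm, which matches the prism.
- **Placement:** The last TCP reading was (0.6169, −0.1776, 0.1012) m. By my estimates that puts the reading point within 1 mm sideways, about 4 mm along the beam and about 0.5 mm in height. It is square to the meter within about 0.1°, with no contact showing in the wrist force.
- **Checks that were weaker:** The camera calibration is only good to about 2 mm. The top view of the prism was blocked by the arm, so the final position rests on the side view and the arm's own readings.
- **Other items:** The green and clear prisms measured within 1 mm of where they started. I did not re-measure the mould, resin bottle or plug, but the arm did not go near them.

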